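# Seat the receiver boards and fire the two-stage programming button

### The job

Program the garage door's receiver boards: swing both blue ejector levers of the grey dock inward until they stand fully upright, so the green boards are fully seated. Then press the red button on the yellow console down to its halfway stop, pause there for a second, press it on down to the bottom, and let it come back up. The hook rail hangs over the button, so come in at a slant and do not knock it; leave the olive jar, the foil tray and the bottle opener where they are.

Things in the scene. Friction and masses are not known exactly. Their poses are not given: they have to be found in the camera images.
- dock: grey programming dock fixed to the bench, base 100 (x) x 250 (y) x 35 mm high; origin at the centre of its underside, z up. Two green boards (each 4 mm thick, 72 mm long) stand on edge in it end to end along the dock's y axis, their tops about 133 mm above the bench when seated. Black posts 75 mm high flank each lever's foot at y = +-93 mm (81 to 105 mm)
- lever_left (a joint): angle (rad) of the ejector lever at the dock's +y end: 0 = upright, closed, against its stop; up to 0.70 = leaning outward (to the dock's +y), open. It stays where it is left (about 2 N at the tip moves it, best pushed along its arc, rising as it closes); closing it pulls the board beside it down by up to 12 mm
- lever_right (a joint): the same for the lever at the dock's -y end: 0 = upright, closed; up to 0.70 = leaning outward (to the dock's -y)
- lever_left_tip (a point): middle of the top end of the left lever, a blue plastic bar 70 mm long from its hinge, 12 mm thick (along the swing), 34 mm wide (along the dock's x) in its top 26 mm and 20 mm below
- lever_right_tip (a point): the same point on the right lever, a bar of the same size
- lever_left_hinge (a point): hinge point of the left lever, on the dock 95 mm to +y of its origin and 62 mm above the bench; the hinge axis is the dock's x axis
- lever_right_hinge (a point): hinge point of the right lever, on the dock 95 mm to -y of its origin and 62 mm above the bench
- console: yellow and black console fixed to the bench, about 130 x 140 mm, whose sloping top faces its -x side (towards the robot) and leans 28 degrees; origin on its underside, near its front edge, z up; the button stands on the slope's middle, 90 mm to +x of the origin and 85 mm above the bench
- button_top (a point): centre of the flat top of the red round button, 60 mm across; it moves with the button. Its z axis points out of the button along its stroke, 28 degrees from vertical, leaning to the console's -x. The top stands 38 mm off the slope when released
- stage_one (a joint): first part of the button's stroke (m): 0 = released, 0.008 = at the halfway stop. Its spring takes about 2 N to start and 4 N at the halfway stop; it springs back
- stage_two (a joint): second part of the stroke (m): 0 = not past the halfway stop, 0.008 = right down. It only starts to yield at about 9 N and takes 13 N at the bottom (16 mm below released in all); it springs back
- hook_rail: chrome rail standing over the console: a bar 14 mm thick and 220 mm long along its y axis, its centre 255 mm above the bench and about 20 mm to +x of the button's foot, on a post at each end, with hooks and a green funnel (84 mm across, 125 mm tall) on its far (+x) side; origin on the bench below the middle of the bar
- rail_bar (a point): middle of the rail's bar, 255 mm above the bench
- olive_jar: clear jar with a green lid, 70 mm across, 115 mm tall, behind the dock (+x); origin at the centre of its underside
- foil_tray: crumpled aluminium foil tray, about 150 x 125 x 32 mm; origin at the centre of its underside
- bottle_opener: flat steel bottle opener lying between dock and console, 150 x 33 x 6 mm, long along its x; origin on its underside, near its middle
There are look-alikes about, which are no part of the job. Leave any turquoise or white look-alike of the console alone.

How it is judged:
By the outcome, as a careful person would: the job done as asked, in the order asked, and still so for the second after the job is handed in, with the robot touching nothing.
It also fails if it takes over 72 s, if anything falls off the work surface, if the arm or the gripper's body presses on something with over 40 N, if the wrist force passes 120 N, or if a joint passes its speed limit or range.

### The arm

A 7-joint arm with a two-finger parallel gripper is mounted at the origin on the work surface. World frame = base frame: x ahead of the robot, y to its left, z up, the work surface at z = 0. Lengths are in m, angles in rad, forces in N, time in s.
With the tool pointing down it reaches from about 0.4 to 0.875 m from the base axis. Payload 19.3 kg.
Tool frame: the origin (TCP) lies midway between the tips of the shut fingers; the grasp point (between the pads) lies 19 mm behind it; z points along the fingers, y is the direction in which the jaws open and shut (so a half turn about z gives the same grasp; the last joint's range is limited). The gripper opens to 85 mm and grips with 20 to 120 N. Pads are 22 mm wide; open, the fingers measure 114 mm over their backs; the gripper's body (76 mm by 85 mm) begins 54 mm behind the grasp point. The pads swing forward as they close: fully open they stand 13 mm farther back than shut.
Start: joints at [-1.202, 0.521, -0.036, 1.599, 0.021, 1.021, -0.113], TCP at [0.266, 0.566, 0.231] pointing down, gripper open.
Joint ranges: [-2.91, 2.91], [-0.3, 2.13], [-1.5, 1.42], [0.17, 2.43], [-1.26, 4.41], [0.16, 1.93], [-2.52, 2.52]. Speed limits (rad/s): [1.89, 1.89, 2.39, 2.39, 3.01, 3.01, 3.01].

### API

Orientations are given as a 3x3 rotation matrix whose columns are the frame's x, y, z axes.
In Python, from rig import read_state, camera, hand_in, spot_in, mark_of gives the robot as it stands.
- The arm moves only by the tool send_rows, never from a script. Its argument "commands" is a list of rows, each a list of 5 numbers: the finger opening in m, from 0 to 0.0854, then the shift along the world's x, y, z in m, then the turn about the world's z in rad. In form: [[fingers, tx, ty, tz, spin], ...]. A call has 1 to 20 rows; each row shifts and turns the commanded pose from where the row before left it; what a row does not reach is not made up. A row lasts 1/8 s, in which the tool goes at most 62.5 mm and 10.7 degrees, less where a joint would pass 70% of its speed; a pose out of reach is approached as far as the arm can. A call is refused whole if a number of a shift passes 0.0625 or a number of a turn 0.188, either way. A call with a gripper value outside its range is refused whole. The fingers move at their own pace and stop on an object; "force" is the grip in N (left out, the last holds). Time passes only in rows, so rows that do not move let the fingers close. It gives the time, the measured TCP pose, the force and the opening at its end, in the units of the state.
- read_state(): the state, without advancing time (a new reading comes with each control period).
- camera(name): name is "scene" or "top"; returns a dict with "pixels" (384x512x3 uint8, red, green, blue), "range_z" (384x512 float32, m along the optical axis (not along the pixel's ray), 0 where there is no reading), "camera_matrix" (3x3 intrinsics, pixels), "R" (3x3) and "t" (3): a world point X has camera coordinates R X + t. Camera axes: x right, y down, z forward; pixel columns grow to the right and rows downward; lengths in m; the calibration is good to about 2 mm. A picture is of the moment at which its call begins.
- hand_in(): hands the job in, once; it reports no verdict.
Trained networks look in a picture, given as the dict that the camera call returned (one of the last four; its "shot" number tells which), for a name from the list of things; names that differ only in an ending like _2 or _b are one class to them, and where a whole thing is asked for, a point or a joint stands for the part that bears it (a point fixed in the world has none). Each returns a list of dicts, best first, with "confidence" (0 to 1); they miss things now and then, are a little off and sometimes report something else, mostly with a low value. They report only what shows in the picture. A call takes as long as a camera call. They do not tell look-alikes from the thing itself.
- spot_in(picture, target): "location" ([x, y, z] in m, in world coordinates, good to about 4 mm: the middle of the surface that is visible of it).
- mark_of(picture, target): "location" ([x, y, z] in m, in world coordinates, good to about 4 mm: a listed point, or the origin of a listed thing).
The state is a dict: "t": time; "joints": joint angles; "qd": joint speeds; "joint_torque": joint torques, N m; "eef_pos": TCP position; "eef_rot": TCP orientation; "contact_force": force on the tool from outside, world axes, zero at the start; "torque": the same for the moment, N m; "grip_width": finger opening in m.
Only numpy, scipy, OpenCV 4.12 (cv2) and the standard library are available. Lean on these libraries where they do the work, as an engineer would, in place of code of your own. Each camera call takes 0.05 s, during which the arm holds its last target. There are 200 camera calls.

## Working session

There is one attempt and no reset: what is moved stays moved. The work goes in short steps, Python scripts to look and compute and a tool call to move; the robot and the scene stay as the last step left them, time stands still between calls to the robot, and variables do not carry over. Pictures are saved under pics/ and viewed, about 8 in all and at most 12, crops included, and the job is handed in when it is done.

Besides the shell and the picture viewer there is one more tool, called after ">>>" as name(argument=value, ...), one argument or row to a line, values as JSON. send_rows: Moves the arm, as the interface text tells. Its arguments: {"type":"object","properties":{"commands":{"type":"array","items":{"type":"array","items":{"type":"number"}}},"force":{"type":"number"}},"required":["commands"]}

```bash
mkdir -p pics; cat > h.py <<'E'
import numpy as np, cv2
from rig import *
def save(p,n,crop=None,s=1):
    im=p["pixels"][:,:,::-1]
    if crop: a,b,c,d=crop; im=im[b:d,a:c]
    cv2.imwrite("pics/"+n,cv2.resize(im,None,fx=s,fy=s,interpolation=cv2.INTER_CUBIC))
def px(p,X):
    c=p["camera_matrix"]@(p["R"]@np.array(X)+p["t"]); return (c[:2]/c[2]).round().astype(int).tolist()
def world(p,u,v):
    z=p["range_z"][v,u]; K=p["camera_matrix"]
    return p["R"].T@(np.linalg.inv(K)@[u*z,v*z,z]-p["t"])
E
python3 - <<'E'
from h import *
np.set_printoptions(precision=3,suppress=True)
s=read_state();print(s["t"],s["eef_pos"],s["eef_rot"].tolist() if hasattr(s["eef_rot"],"tolist") else s["eef_rot"])
ims=[]
for n in ["scene","top"]:
    p=camera(n); save(p,n+"0.png",s=1.5)
    for k in ["dock","lever_left_tip","lever_right_tip","lever_left_hinge","lever_right_hinge","console","button_top","hook_rail","rail_bar","olive_jar","foil_tray","bottle_opener"]:
        print(n,k,[(np.round(d["location"],3).tolist(),round(d["confidence"],2),px(p,d["location"])) for d in mark_of(p,k)[:3]])
print(read_state()["t"])
E
```

```text
0.0 [0.265 0.565 0.231] [[-0.905273909142414, 0.4248281651232126, -0.00042372639357435353], [0.4248283671303172, 0.9052732302455033, -0.0011122419971124132], [-8.892356575495625e-05, -0.0011868946525305693, -0.9999992916865909]]
scene dock [([0.547, -0.236, -0.004], 0.93, [167, 247])]
scene lever_left_tip [([0.553, -0.102, 0.121], 0.44, [206, 229])]
scene lever_right_tip [([0.536, -0.358, 0.127], 0.72, [118, 225])]
scene lever_left_hinge [([0.554, -0.142, 0.06], 0.97, [194, 239])]
scene lever_right_hinge [([0.548, -0.326, 0.063], 0.81, [133, 239])]
scene console [([0.502, 0.198, 0.0], 0.97, [303, 230]), ([0.274, 0.124, 0.003], 0.95, [275, 173]), ([0.355, 0.475, 0.001], 0.56, [379, 190])]
scene button_top [([0.428, 0.462, 0.119], 0.64, [388, 188]), ([0.34, 0.159, 0.118], 0.61, [289, 168]), ([0.572, 0.215, 0.118], 0.52, [314, 231])]
scene hook_rail [([0.548, -0.237, -0.002], 0.24, [166, 247])]
scene rail_bar [([0.613, 0.218, 0.254], 0.84, [324, 220])]
scene olive_jar [([0.657, -0.264, -0.002], 0.71, [154, 280])]
scene foil_tray [([0.416, -0.036, -0.004], 0.75, [230, 210])]
scene bottle
[... 374 characters left out ...]
35, 181])]
top lever_right_hinge [([0.543, -0.328, 0.062], 0.65, [365, 178])]
top console [([0.277, 0.13, 0.0], 0.98, [235, 256]), ([0.358, 0.469, -0.002], 0.88, [141, 233]), ([0.499, 0.2, -0.0], 0.84, [216, 194])]
top button_top [([0.342, 0.157, 0.116], 0.67, [226, 233]), ([0.426, 0.462, 0.117], 0.5, [135, 208]), ([0.571, 0.214, 0.117], 0.48, [210, 166])]
top hook_rail []
top rail_bar [([0.61, 0.219, 0.258], 0.71, [205, 142]), ([0.541, -0.33, 0.064], 0.6, [366, 178])]
top olive_jar [([0.658, -0.261, 0.003], 0.84, [341, 152])]
top foil_tray [([0.42, -0.039, 0.001], 0.73, [283, 215])]
top bottle_opener [([0.628, 0.001, -0.004], 0.64, [271, 160]), ([0.556, -0.14, 0.061], 0.49, [311, 175])]
1.3
```

View pics/scene0.png

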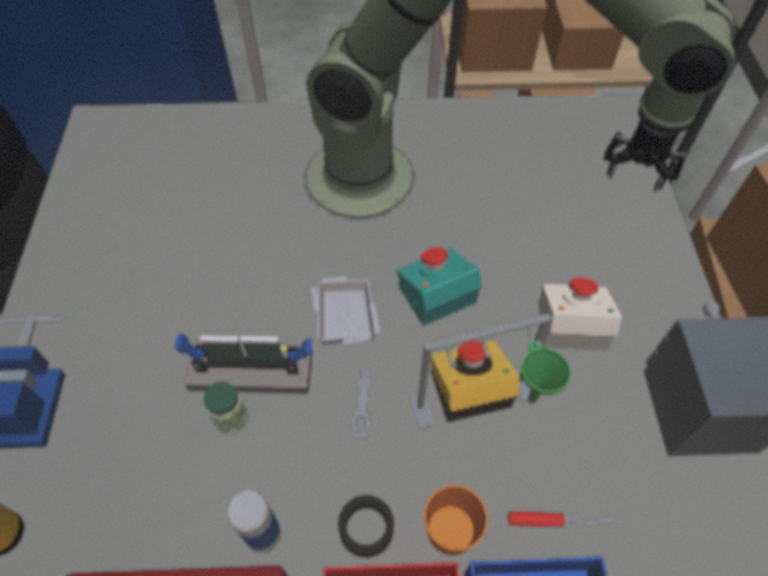

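View pics/top0.png

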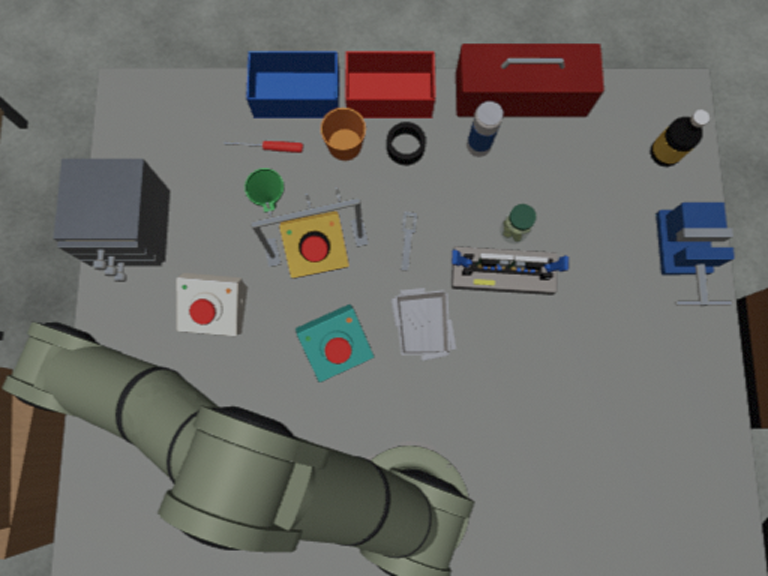

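The scene view (1.5x scale) shows these things:
- **Dock:** the grey dock is at (250,360), with blue levers at (187,345) and (302,348), both leaning out. The blue press at (20,390) is not it.
- **Button candidates:** yellow console (473,355), turquoise (435,262) and white (582,290). The description says yellow, under the rail, so I choose that one.

The top view (1.5x) agrees: yellow console at (314,247), dock at (505,268). I'll check both in one close crop and start moving.

```bash
python3 - <<'E'
from h import *
p=camera("scene"); save(p,"crop1.png",(105,195,365,290),3)
E
```

```text
(no output)
```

View pics/crop1.png

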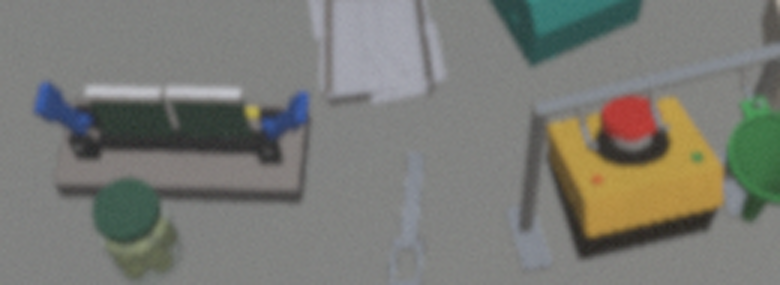

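>>> send_rows(
  commands=[
    [0,0,-0.01,0.04,-0.168],
    [0,0.02,-0.03,0.03,-0.168],
    [0,0.03,-0.05,0,-0.168],
    [0,0.03,-0.05,0,-0.168],
    [0,0.03,-0.05,0,-0.168],
    [0,0.03,-0.05,0,-0.168],
    [0,0.03,-0.055,0,-0.172],
    [0,0.03,-0.055,0,0],
    [0,0.03,-0.055,0,0],
    [0,0.03,-0.055,0,0],
    [0,0.02,-0.055,0,0],
    [0,0.01,-0.055,0,0],
    [0,0.005,-0.03,0,0],
    [0,0,0,0,0],
    [0,0,0,0,0],
  ],
)

```text
t: 3.22
eef_pos: [0.5602, -0.0329, 0.3012]
eef_rot: [[0.047, 0.999, -0.0], [0.999, -0.047, 0.0], [0.0, -0.0, -1.0]]
contact_force: [-0.1, -0.2, 0.3]
grip_width: 0.0001
```

The crop shows the grey dock with two blue levers leaning outward, at (60,105) and (290,115), and the yellow console with its red button under the chrome rail at (630,120). So the choice holds. I'll descend outside the left lever.

>>> send_rows(
  commands=[
    [0,0,-0.01,-0.05,0],
    [0,0,-0.01,-0.05,0],
    [0,0,-0.002,-0.05,0],
    [0,0,0,-0.03,0],
    [0,0,0,-0.016,0],
    [0,0,0,0,0],
    [0,0,0,0,0],
  ],
)

```text
t: 4.1
eef_pos: [0.561, -0.0554, 0.1065]
eef_rot: [[0.048, 0.999, 0.002], [0.999, -0.048, 0.0], [0.0, 0.002, -1.0]]
contact_force: [-0.3, -0.1, 0.6]
grip_width: -0.0003
```

```bash
python3 - <<'E'
from h import *
p=camera("scene"); save(p,"c2.png",(105,195,265,290),4)
for n in ["scene","top"]:
    p=camera(n)
    for k in ["lever_left_tip","lever_right_tip"]:
        print(n,k,[(np.round(d["location"],3).tolist(),round(d["confidence"],2)) for d in mark_of(p,k)[:2]])
s=read_state();print(s["eef_pos"],s["contact_force"])
E
```

```text
scene lever_left_tip [([0.555, -0.102, 0.12], 0.69), ([0.57, 0.217, 0.119], 0.56)]
scene lever_right_tip [([0.536, -0.36, 0.128], 0.45)]
top lever_left_tip []
top lever_right_tip [([0.541, -0.356, 0.127], 0.49)]
[ 0.56041734 -0.05566858  0.10563758] [-0.15432922  0.20361713  0.14727319]
```

View pics/c2.png

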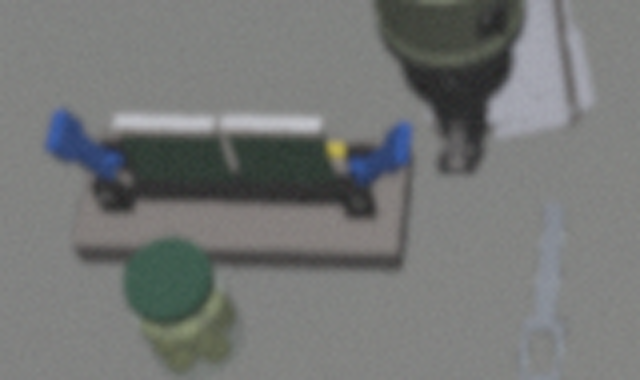

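Fingers are at (458,160), just outside the left lever's tip at (400,140). I'll push it inward along its arc.

>>> send_rows(
  commands=[
    [0,-0.002,-0.015,0,0],
    [0,0,-0.01,0,0],
    [0,0,-0.006,0.002,0],
    [0,0,-0.006,0.003,0],
    [0,0,-0.006,0.003,0],
    [0,-0.001,-0.006,0.002,0],
    [0,0,-0.006,0.002,0],
    [0,0,-0.005,0.001,0],
    [0,0,-0.004,0.001,0],
    [0,0,0,0,0],
  ],
)

```text
t: 5.7
eef_pos: [0.5573, -0.1202, 0.1193]
eef_rot: [[0.048, 0.999, 0.0], [0.999, -0.048, -0.0], [-0.0, 0.0, -1.0]]
contact_force: [-0.1, 0.1, -0.5]
grip_width: -0.0005
```

>>> send_rows(
  commands=[
    [0,0,-0.003,0,0],
    [0,0,-0.002,0,0],
  ],
)

```text
t: 5.95
eef_pos: [0.5573, -0.1236, 0.1192]
eef_rot: [[0.047, 0.999, -0.0], [0.999, -0.047, 0.002], [0.002, -0.0, -1.0]]
contact_force: [-0.8, 12.5, 5.5]
grip_width: -0.0004
```

```bash
python3 - <<'E'
from h import *
p=camera("scene"); save(p,"c3.png",(105,195,265,290),4)
s=read_state();print(s["eef_pos"],s["contact_force"])
for k in ["lever_left_tip","lever_left_hinge"]: print(k,[(np.round(d["location"],3).tolist(),round(d["confidence"],2)) for d in mark_of(p,k)[:2]])
E
```

```text
[ 0.55733035 -0.12350559  0.11925355] [-1.79208023  8.23988585  3.8099048 ]
lever_left_tip [([0.55, -0.141, 0.134], 0.55)]
lever_left_hinge [([0.55, -0.141, 0.058], 0.89)]
```

View pics/c3.png

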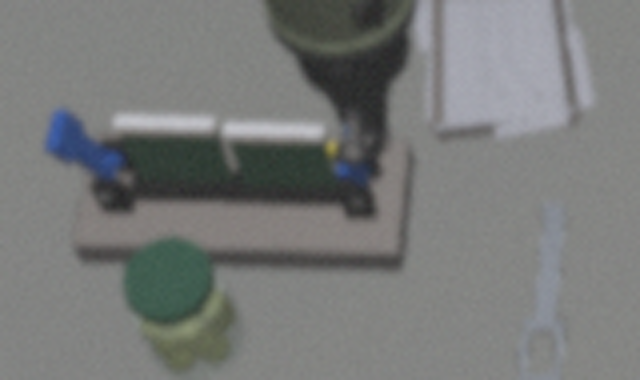

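The fingers are on the lever at (350,150), and the board beside it has dropped below its neighbour. The force is rising, so I'll press a bit more to confirm the stop.

>>> send_rows(
  commands=[
    [0,0,-0.002,0,0],
    [0,0,-0.001,0,0],
    [0,0,0,0,0],
  ],
)

```text
t: 6.48
eef_pos: [0.5574, -0.1241, 0.1193]
eef_rot: [[0.045, 0.999, -0.001], [0.999, -0.045, 0.004], [0.004, -0.001, -1.0]]
contact_force: [-2.3, 21.2, 8.3]
grip_width: -0.0004
```

>>> send_rows(
  commands=[
    [0,0,0.015,0,0],
    [0,0,0.02,0,0],
    [0,0,0,0.05,0],
    [0,0,0,0.05,0],
    [0,-0.002,-0.05,0,0],
    [0,-0.003,-0.055,0,0],
    [0,-0.003,-0.055,0,0],
    [0,-0.003,-0.055,0,0],
    [0,-0.003,-0.055,0,0],
    [0,0,-0.035,0,0],
    [0,0,0,0,0],
    [0,0,0,-0.04,0],
    [0,0,0,-0.04,0],
    [0,0,0,-0.03,0],
    [0,0,0,0,0],
    [0,0,0,0,0],
  ],
)

```text
t: 8.48
eef_pos: [0.5441, -0.3974, 0.1107]
eef_rot: [[0.047, 0.999, 0.001], [0.999, -0.047, -0.001], [-0.001, 0.001, -1.0]]
contact_force: [0.6, 0.3, 0.3]
grip_width: 0.0
```

```bash
python3 - <<'E'
from h import *
p=camera("scene"); save(p,"c4.png",(105,195,265,290),4)
s=read_state();print(s["eef_pos"],s["contact_force"])
for n in ["scene","top"]:
  p=camera(n)
  for k in ["lever_left_tip","lever_left_hinge"]: print(k,[(np.round(d["location"],3).tolist(),round(d["confidence"],2)) for d in mark_of(p,k)[:2]])
E
```

```text
[ 0.54412457 -0.3976973   0.11092404] [-0.48803963 -0.84327178  0.18108183]
lever_left_tip [([0.552, -0.14, 0.129], 0.55)]
lever_left_hinge [([0.553, -0.144, 0.061], 0.67)]
lever_left_tip [([0.554, -0.14, 0.132], 0.45)]
lever_left_hinge [([0.552, -0.137, 0.064], 0.94)]
```

View pics/c4.png

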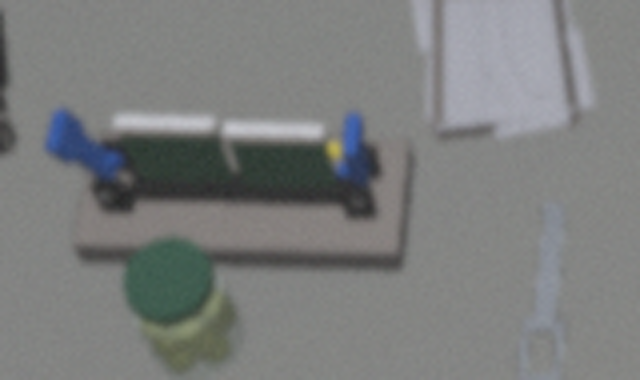

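The left lever stands upright at (355,145). Fingers are outside the right lever, which leans out at (60,130). Next I push that one.

>>> send_rows(
  commands=[
    [0,0,0.01,0,0],
    [0,0,0.008,0,0],
    [0,0,0.006,0.001,0],
    [0,0,0.006,0.002,0],
    [0,0,0.006,0.002,0],
    [0,0.001,0.005,0.001,0],
    [0,0,0.005,0.001,0],
    [0,0,0.004,0.001,0],
    [0,0,0.003,0,0],
    [0,0,0,0,0],
  ],
)

```text
t: 10.07
eef_pos: [0.5441, -0.3461, 0.1174]
eef_rot: [[0.049, 0.999, 0.001], [0.999, -0.049, -0.002], [-0.002, 0.001, -1.0]]
contact_force: [3.2, -8.9, -3.3]
grip_width: 0.0001
```

>>> send_rows(
  commands=[
    [0,0,0.002,0,0],
    [0,0,0.002,0,0],
  ],
)

```text
t: 10.32
eef_pos: [0.544, -0.3452, 0.1177]
eef_rot: [[0.051, 0.999, 0.002], [0.999, -0.051, -0.007], [-0.007, 0.002, -1.0]]
contact_force: [4.9, -31.9, -13.4]
grip_width: 0.0
```

Both levers stall against their stops. I'll back off and rise, then travel to a point in front of and above the button. The jaws will be part-open along the console's x, so the front finger can press while the gripper body stays clear of the rail.

>>> send_rows(
  commands=[
    [0,0,-0.015,0,0],
    [0,0,-0.02,0,0],
    [0,0,0,0.05,0],
    [0,0,0,0.05,0],
    [0,-0.005,0.04,0.03,0],
    [0,-0.005,0.055,0,0.1],
    [0,-0.005,0.055,0,0.1],
    [0.06,-0.005,0.055,0,0.065],
    [0.06,-0.005,0.055,0,0],
    [0.06,-0.005,0.055,0,0],
    [0.06,-0.005,0.055,0,0],
    [0.06,-0.005,0.055,0,0],
    [0.06,-0.002,0.055,0,0],
    [0.06,0,0.055,0,0],
    [0.06,0,0.04,0,0],
    [0.06,0,0,0,0],
    [0.06,0,0,0,0],
  ],
)

```text
t: 12.45
eef_pos: [0.5026, 0.1983, 0.2473]
eef_rot: [[-0.215, 0.977, -0.0], [0.977, 0.215, -0.001], [-0.0, -0.0, -1.0]]
contact_force: [0.3, -0.3, 0.3]
grip_width: 0.0599
```

```bash
python3 - <<'E'
from h import *
p=camera("scene"); a=p
s=read_state();print(s["t"],s["eef_pos"],s["contact_force"],s["grip_width"],s["joints"])
q=camera("top")
for n,p in [("scene",a),("top",q)]:
  for k in ["lever_left_tip","lever_left_hinge","lever_right_tip","lever_right_hinge","console","button_top","rail_bar"]: print(n,k,[(np.round(d["location"],3).tolist(),round(d["confidence"],2)) for d in mark_of(p,k)[:3]])
A=a["pixels"][190:290,105:365,::-1];B=q["pixels"][110:260,150:410,::-1]
cv2.imwrite("pics/c5.png",cv2.resize(np.vstack([A,B]),None,fx=2.3,fy=2.3,interpolation=cv2.INTER_CUBIC))
E
```

```text
12.5 [0.50260459 0.19800247 0.24732935] [ 0.18746748 -0.61919519 -0.40408792] 0.060028258264842864 [-0.69405252  0.37973977  0.27688439  1.81750785 -0.12349291  0.96145756
 -0.14964424]
scene lever_left_tip [([0.55, -0.139, 0.132], 0.68)]
scene lever_left_hinge [([0.556, -0.143, 0.058], 0.74)]
scene lever_right_tip [([0.539, -0.33, 0.133], 0.57)]
scene lever_right_hinge [([0.542, -0.328, 0.064], 0.68)]
scene console [([0.35, 0.473, -0.0], 0.84), ([0.274, 0.129, 0.002], 0.83), ([0.5, 0.199, 0.0], 0.72)]
scene button_top [([0.572, 0.214, 0.115], 0.8), ([0.338, 0.159, 0.118], 0.77), ([0.426, 0.46, 0.12], 0.54)]
scene rail_bar [([0.615, 0.217, 0.252], 0.94)]
top lever_left_tip [([0.554, -0.141, 0.13], 0.51)]
top lever_left_hinge [([0.555, -0.138, 0.064], 0.78)]
top lever_right_tip [([0.54, -0.33, 0.132], 0.41)]
top lever_right_hinge [([0.541, -0.327, 0.063], 0.92)]
top console [([0.354, 0.473, 0.003], 0.79), ([0.542, -0.326, 0.063], 0.29)]
top button_top [([0.427, 0.464, 0.119], 0.5)]
top rail_bar []
```

View pics/c5.png

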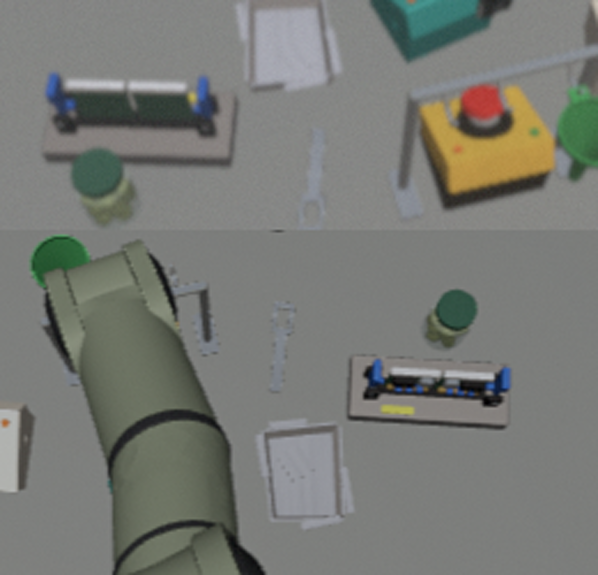

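The crop shows both levers upright: scene (205,95) and (55,90), top (372,380) and (505,378). The gripper hovers in front of the button at (485,100). Before descending, I'll check from the depth cloud that the wrist clears the rail.

```bash
python3 - <<'E'
from h import *
p=camera("scene"); K=p["camera_matrix"]; z=p["range_z"]
v,u=np.nonzero(z>0); Z=z[v,u]
P=(np.linalg.inv(K)@np.vstack([u*Z,v*Z,Z])-p["t"][:,None]).T@p["R"]
s=read_state(); d=P-s["eef_pos"]; c=np.array([.977,.215]); e=np.array([-.215,.977])
f=d[:,:2]@c; l=d[:,:2]@e; h=d[:,2]
for a in np.arange(-.02,.36,.02):
    m=(h>a)&(h<a+.02)&(abs(l)<.12)&(f>-.1)&(f<.15)
    if m.sum()>3: print(round(a,2),m.sum(),"fwd max",np.percentile(f[m],[50,95,100]).round(3),"lat",l[m].min().round(3),l[m].max().round(3))
m=(abs(P[:,2]-.255)<.012)&(P[:,0]>.57)&(P[:,0]<.66)&(P[:,1]>.1)&(P[:,1]<.33)
print("bar",m.sum(),np.polyfit(P[m,1],P[m,0],1),P[m].mean(0),f[m].min())
r=p["pixels"].reshape(-1,3)[v*512+u].astype(int)
m=(r[:,0]>110)&(r[:,0]>2*r[:,1])&(abs(P[:,0]-.57)<.05)&(abs(P[:,1]-.215)<.05)&(P[:,2]>.09)&(P[:,2]<.15)
Q=P[m]; print("red",m.sum(),Q.mean(0).round(4),Q.min(0).round(3),Q.max(0).round(3))
E
```

```text
-0.02 115 fwd max [0.131 0.147 0.15 ] lat -0.12 0.112
0.0 522 fwd max [0.119 0.124 0.128] lat -0.12 0.112
0.02 40 fwd max [-0.027  0.046  0.047] lat -0.013 0.003
0.04 55 fwd max [0.041 0.063 0.065] lat -0.015 0.011
0.06 86 fwd max [0.036 0.067 0.068] lat -0.018 0.016
0.08 88 fwd max [0.054 0.07  0.071] lat -0.021 0.02
0.1 146 fwd max [0.047 0.069 0.073] lat -0.02 0.011
0.12 93 fwd max [0.036 0.04  0.041] lat -0.038 0.028
0.14 153 fwd max [0.033 0.04  0.041] lat -0.038 0.029
0.16 102 fwd max [0.034 0.039 0.04 ] lat -0.038 0.022
0.18 142 fwd max [0.041 0.049 0.05 ] lat -0.048 0.039
0.2 253 fwd max [0.04  0.049 0.051] lat -0.048 0.045
0.22 245 fwd max [0.04  0.047 0.049] lat -0.047 0.053
0.24 250 fwd max [0.038 0.048 0.05 ] lat -0.046 0.049
0.26 315 fwd max [0.04  0.049 0.053] lat -0.056 0.04
0.28 70 fwd max [0.038 0.053 0.056] lat -0.059 0.058
0.3 309 fwd max [0.046 0.061 0.065] lat -0.066 0.06
0.32 560 fwd max [0.049 0.063 0.065] lat -0.067 0.061
0.34 831 fwd max [0.043 0.059 0.065] lat -0.066 0.059
bar 503 [-0.22778238  0.67015545] [0.6208571  0.21642741 0.25787411] 0.10842061504022929
red 186 [0.5815 0.2127 0.1198] [0.552 0.189 0.103] [0.605 0.236 0.134]
```

There is about 35 mm of clearance to the bar. I'll descend straight, then go in along the stroke.

>>> send_rows(
  commands=[
    [0.06,0,0,-0.04,0],
    [0.06,0,0,-0.04,0],
    [0.06,0,0,-0.02,0],
    [0.06,0.0025,0.0005,-0.0045,0],
    [0.06,0.0025,0.0005,-0.0045,0],
    [0.06,0.0025,0.0005,-0.0045,0],
    [0.06,0.0025,0.0005,-0.0045,0],
    [0.06,0.0025,0.0005,-0.0045,0],
    [0.06,0.0025,0.0005,-0.0045,0],
    [0.06,0,0,0,0],
    [0.06,0,0,0,0],
  ],
)

```text
t: 14.68
eef_pos: [0.5172, 0.2023, 0.1203]
eef_rot: [[-0.215, 0.977, -0.0], [0.977, 0.215, -0.0], [-0.0, -0.0, -1.0]]
contact_force: [-0.3, 0.2, 0.4]
grip_width: 0.0602
```

```bash
python3 - <<'E'
from h import *
p=camera("scene"); save(p,"c6.png",(265,170,365,275),5)
s=read_state();print(s["t"],s["eef_pos"],s["contact_force"])
E
```

```text
14.725 [0.51724662 0.20230963 0.12041037] [ 0.45069338 -0.03019092  0.53694045]
```

View pics/c6.png

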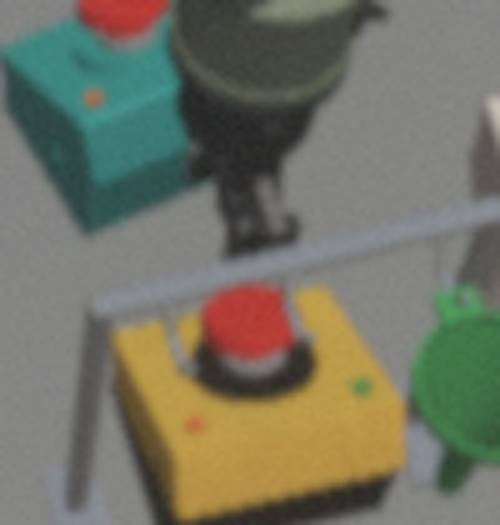

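The front finger at (258,235) is lined up with the button at (250,315), and the rail is untouched. I'll go on along the stroke.

>>> send_rows(
  commands=[
    [0.06,0.001,0.0002,-0.0018,0],
    [0.06,0.001,0.0002,-0.0018,0],
    [0.06,0.001,0.0002,-0.0018,0],
    [0.06,0.001,0.0002,-0.0018,0],
    [0.06,0,0,0,0],
  ],
)

```text
t: 15.35
eef_pos: [0.5213, 0.203, 0.1129]
eef_rot: [[-0.215, 0.977, -0.0], [0.977, 0.215, -0.0], [-0.0, -0.0, -1.0]]
contact_force: [0.4, -0.1, -0.1]
grip_width: 0.06
```

>>> send_rows(
  commands=[
    [0.06,0.001,0.0002,-0.0018,0],
    [0.06,0.001,0.0002,-0.0018,0],
    [0.06,0,0,0,0],
  ],
)

```text
t: 15.72
eef_pos: [0.5232, 0.2035, 0.1093]
eef_rot: [[-0.215, 0.977, -0.0], [0.977, 0.215, -0.0], [-0.0, -0.0, -1.0]]
contact_force: [-1.3, -0.4, 0.4]
grip_width: 0.0598
```

>>> send_rows(
  commands=[
    [0.06,0.001,0.0002,-0.0018,0],
    [0.06,0,0,0,0],
    [0.06,0,0,0,0],
  ],
)

```text
t: 16.1
eef_pos: [0.5242, 0.2037, 0.1077]
eef_rot: [[-0.215, 0.977, -0.0], [0.977, 0.215, 0.0], [0.0, -0.0, -1.0]]
contact_force: [0.8, -0.3, -0.3]
grip_width: 0.0601
```

>>> send_rows(
  commands=[
    [0.06,0.001,0.0002,-0.0018,0],
    [0.06,0,0,0,0],
    [0.06,0,0,0,0],
  ],
)

```text
t: 16.48
eef_pos: [0.5252, 0.2039, 0.1059]
eef_rot: [[-0.215, 0.977, -0.0], [0.977, 0.215, 0.0], [0.0, -0.0, -1.0]]
contact_force: [-0.6, -0.6, 1.7]
grip_width: 0.0601
```

>>> send_rows(
  commands=[
    [0.06,0.001,0.0002,-0.0018,0],
    [0.06,0,0,0,0],
    [0.06,0,0,0,0],
  ],
)

```text
t: 16.85
eef_pos: [0.5263, 0.2041, 0.1041]
eef_rot: [[-0.215, 0.977, -0.0], [0.977, 0.215, -0.0], [-0.0, -0.0, -1.0]]
contact_force: [-1.8, 0.8, 3.4]
grip_width: 0.0597
```

>>> send_rows(
  commands=[
    [0.06,0.001,0.0002,-0.0018,0],
    [0.06,0,0,0,0],
    [0.06,0,0,0,0],
  ],
)

```text
t: 17.23
eef_pos: [0.5272, 0.2043, 0.1023]
eef_rot: [[-0.215, 0.977, -0.0], [0.977, 0.215, 0.0], [0.0, -0.0, -1.0]]
contact_force: [-1.9, -1.2, 2.6]
grip_width: 0.06
```

>>> send_rows(
  commands=[
    [0.06,0.001,0.0002,-0.0018,0],
    [0.06,0,0,0,0],
    [0.06,0,0,0,0],
  ],
)

```text
t: 17.6
eef_pos: [0.5282, 0.2045, 0.1005]
eef_rot: [[-0.215, 0.977, -0.0], [0.977, 0.215, 0.0], [0.0, -0.0, -1.0]]
contact_force: [-2.9, 0.3, 2.3]
grip_width: 0.06
```

>>> send_rows(
  commands=[
    [0.06,0.0005,0.0001,-0.0009,0],
    [0.06,0,0,0,0],
  ],
)

```text
t: 17.85
eef_pos: [0.5287, 0.2046, 0.0996]
eef_rot: [[-0.215, 0.977, -0.0], [0.977, 0.215, -0.0], [0.0, -0.0, -1.0]]
contact_force: [-3.7, -0.2, 5.4]
grip_width: 0.0598
```

>>> send_rows(
  commands=[
    [0.06,0.0005,0.0001,-0.0009,0],
    [0.06,0,0,0,0],
  ],
)

```text
t: 18.1
eef_pos: [0.5291, 0.2047, 0.0987]
eef_rot: [[-0.215, 0.977, -0.0], [0.977, 0.215, -0.0], [0.0, -0.0, -1.0]]
contact_force: [-3.9, -0.1, 7.1]
grip_width: 0.0601
```

The force along the stroke is about 6–8 N, between the 4 N stop and the 9 N yield. I'll hold here and average the readings; that is the pause too.

```bash
python3 - <<'E'
from h import *
n=np.array([-.459,-.101,.883]);F=[]
for i in range(8):
    p=camera("scene"); s=read_state(); F.append(s["contact_force"])
F=np.array(F); print((F@n).round(1),F.mean(0).round(2),s["t"],s["eef_pos"],s["grip_width"])
print([(np.round(d["location"],4).tolist(),round(d["confidence"],2)) for d in mark_of(p,"button_top")[:3]])
E
```

```text
[9.  9.4 8.2 9.2 9.4 9.3 8.9 8.3] [-5.22 -0.79  7.37] 18.5 [0.52904393 0.20467481 0.09877566] 0.05983601923244966
[([0.5757, 0.2156, 0.1099], 0.66), ([0.3377, 0.1587, 0.1181], 0.47), ([0.656, -0.2663, -0.0002], 0.31)]
```

8.96 N is on the edge of yielding, so I'll ease back about 0.7 mm and hold there for the pause.

>>> send_rows(
  commands=[
    [0.06,-0.0003,-0.0001,0.0006,0],
    [0.06,0,0,0,0],
  ],
)

```text
t: 18.8
eef_pos: [0.5288, 0.2046, 0.0994]
eef_rot: [[-0.215, 0.977, -0.0], [0.977, 0.215, -0.0], [0.0, -0.0, -1.0]]
contact_force: [-4.9, -0.7, 6.2]
grip_width: 0.0601
```

```bash
python3 - <<'E'
from h import *
n=np.array([-.459,-.101,.883]);F=[]
for i in range(8):
    p=camera("scene"); s=read_state(); F.append(s["contact_force"])
F=np.array(F); print((F@n).round(1),(F@n).mean(),F.mean(0).round(2),s["t"],s["eef_pos"])
E
```

```text
[8.  9.3 9.1 9.2 8.7 8.6 8.8 8.9] 8.825453202900633 [-5.34 -0.83  7.13] 19.2 [0.52875269 0.20460717 0.09938086]
```

>>> send_rows(
  commands=[
    [0.06,-0.0003,-0.0001,0.0006,0],
    [0.06,0,0,0,0],
  ],
)

```text
t: 19.45
eef_pos: [0.5286, 0.2046, 0.0999]
eef_rot: [[-0.215, 0.977, -0.0], [0.977, 0.215, 0.0], [0.0, -0.0, -1.0]]
contact_force: [-2.9, -0.7, 3.2]
grip_width: 0.0601
```

```bash
python3 - <<'E'
from h import *
n=np.array([-.459,-.101,.883]);F=[]
for i in range(8):
    p=camera("scene"); s=read_state(); F.append(s["contact_force"])
F=np.array(F); print((F@n).round(1),(F@n).mean(),F.mean(0).round(2),s["t"],s["eef_pos"])
E
```

```text
[3.5 3.5 3.8 4.1 3.4 3.9 4.  4.7] 3.8682310905015926 [-3.2   0.09  2.73] 19.85 [0.52862925 0.20452708 0.0998544 ]
```

The halfway stop lies between z = 0.0994 (8.8 N) and 0.0999 (3.9 N). I'll settle right on it and pause there.

>>> send_rows(
  commands=[
    [0.06,0.0001,0,-0.0002,0],
    [0.06,0,0,0,0],
    [0.06,0,0,0,0],
  ],
)

```text
t: 20.23
eef_pos: [0.5287, 0.2045, 0.0997]
eef_rot: [[-0.215, 0.977, -0.0], [0.977, 0.215, -0.0], [0.0, -0.0, -1.0]]
contact_force: [-3.2, 0.7, 3.5]
grip_width: 0.0605
```

```bash
python3 - <<'E'
from h import *
n=np.array([-.459,-.101,.883]);F=[]
for i in range(8):
    p=camera("scene"); s=read_state(); F.append(s["contact_force"])
F=np.array(F); print((F@n).round(1),(F@n).mean(),F.mean(0).round(2),s["t"],s["eef_pos"])
E
```

```text
[4.7 5.  5.3 5.  5.1 5.9 5.3 4.1] 5.03459069260256 [-3.93  0.1   3.67] 20.625 [0.52873968 0.20450292 0.09968496]
```

5.0 N is squarely on the halfway stop. I'll hold for a good second, then press on.

>>> send_rows(
  commands=[
    [0.06,0,0,0,0],
    [0.06,0,0,0,0],
    [0.06,0,0,0,0],
    [0.06,0,0,0,0],
    [0.06,0,0,0,0],
    [0.06,0,0,0,0],
    [0.06,0,0,0,0],
    [0.06,0,0,0,0],
  ],
)

```text
t: 21.62
eef_pos: [0.5288, 0.2044, 0.0997]
eef_rot: [[-0.215, 0.977, -0.0], [0.977, 0.215, -0.0], [-0.0, -0.0, -1.0]]
contact_force: [-3.2, 0.4, 5.2]
grip_width: 0.0603
```

>>> send_rows(
  commands=[
    [0.06,0.001,0.0002,-0.0018,0],
    [0.06,0.001,0.0002,-0.0018,0],
    [0.06,0.001,0.0002,-0.0018,0],
    [0.06,0.0005,0.0001,-0.0009,0],
    [0.06,0,0,0,0],
  ],
)

```text
t: 22.25
eef_pos: [0.532, 0.2052, 0.0935]
eef_rot: [[-0.215, 0.977, -0.001], [0.977, 0.215, -0.0], [0.0, -0.001, -1.0]]
contact_force: [-8.1, -0.5, 9.5]
grip_width: 0.0599
```

>>> send_rows(
  commands=[
    [0.06,0.0005,0.0001,-0.0009,0],
    [0.06,0.0003,0.0001,-0.0005,0],
    [0.06,0,0,0,0],
  ],
)

```text
t: 22.62
eef_pos: [0.5326, 0.2053, 0.0921]
eef_rot: [[-0.215, 0.977, -0.001], [0.977, 0.215, -0.0], [0.0, -0.001, -1.0]]
contact_force: [-8.9, -0.1, 11.3]
grip_width: 0.0603
```

>>> send_rows(
  commands=[
    [0.06,0.0005,0.0001,-0.0009,0],
    [0.06,0.0004,0.0001,-0.0007,0],
    [0.06,0,0,0,0],
    [0.06,0,0,0,0],
  ],
)

```text
t: 23.12
eef_pos: [0.5328, 0.2054, 0.0912]
eef_rot: [[-0.215, 0.977, -0.002], [0.977, 0.215, -0.0], [0.0, -0.002, -1.0]]
contact_force: [-20.4, -4.1, 29.4]
grip_width: 0.0601
```

That is a hard stop at about 35 N, well past 13 N, so the button is at the bottom. I'll withdraw along the slant.

>>> send_rows(
  commands=[
    [0.06,-0.001,-0.0002,0.0018,0],
    [0.06,-0.0015,-0.0003,0.0027,0],
    [0.06,-0.0025,-0.0005,0.0045,0],
    [0.06,-0.0025,-0.0005,0.0045,0],
    [0.06,-0.0025,-0.0005,0.0045,0],
    [0.06,-0.005,-0.001,0.009,0],
    [0.06,-0.005,-0.001,0.009,0],
    [0.06,-0.01,-0.002,0.018,0],
    [0.06,-0.02,-0.004,0.03,0],
    [0.06,-0.03,-0.006,0.04,0],
    [0.06,-0.02,0,0.04,0],
    [0.06,0,0,0.03,0],
    [0.06,0,0,0,0],
    [0.06,0,0,0,0],
  ],
)

```text
t: 24.88
eef_pos: [0.4337, 0.1895, 0.2841]
eef_rot: [[-0.215, 0.977, -0.0], [0.977, 0.215, -0.0], [0.0, -0.0, -1.0]]
contact_force: [-0.7, -0.7, 0.3]
grip_width: 0.06
```

```bash
python3 - <<'E'
from h import *
s=read_state();print(s["t"],s["eef_pos"],s["contact_force"])
p=camera("scene"); save(p,"c7.png",(105,170,365,290),3)
for k in ["lever_left_tip","lever_left_hinge","lever_right_tip","lever_right_hinge","button_top","rail_bar","olive_jar","foil_tray","bottle_opener"]: print(k,[(np.round(d["location"],3).tolist(),round(d["confidence"],2)) for d in mark_of(p,k)[:3]])
E
```

```text
24.875 [0.43368957 0.18947216 0.28411803] [-0.65817592 -0.69700878  0.32926264]
lever_left_tip [([0.552, -0.14, 0.131], 0.4), ([0.655, -0.267, 0.001], 0.18)]
lever_left_hinge [([0.556, -0.143, 0.062], 0.63), ([0.543, -0.326, 0.062], 0.34)]
lever_right_tip [([0.539, -0.332, 0.137], 0.48)]
lever_right_hinge [([0.542, -0.325, 0.063], 0.79)]
button_top [([0.573, 0.214, 0.118], 0.73), ([0.429, 0.458, 0.121], 0.7), ([0.338, 0.159, 0.118], 0.54)]
rail_bar [([0.615, 0.217, 0.252], 0.95)]
olive_jar []
foil_tray [([0.414, -0.034, -0.003], 0.61)]
bottle_opener [([0.633, -0.001, -0.003], 0.6)]
```

View pics/c7.png

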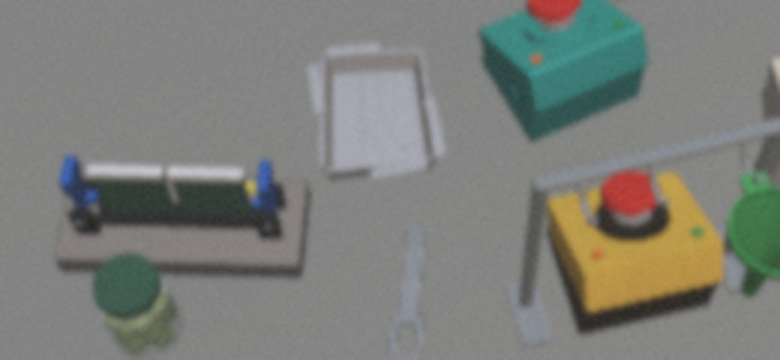

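The picture shows both levers near upright at (70,180) and (264,183), the button risen at (630,195), and the rail, jar, tray and opener in place. The right lever might lean slightly, so I'll check it against its projected angle.

```bash
python3 - <<'E'
from h import *
u=np.array([.048,.999,0]); 
for n in ["scene","top"]:
    p=camera(n); K=p["camera_matrix"]; z=p["range_z"]; im=p["pixels"].astype(int)
    B=(im[:,:,2]>im[:,:,0]+40)&(im[:,:,2]>im[:,:,1]+25)&(z>0)
    v,w=np.nonzero(B); Z=z[v,w]; P=(np.linalg.inv(K)@np.vstack([w*Z,v*Z,Z])-p["t"][:,None]).T@p["R"]
    for nm,hy,hx,sg in [("L",-.1395,.5535,1),("R",-.329,.544,-1)]:
        m=(abs(P[:,0]-hx)<.05)&(abs(P[:,1]-hy)<.04)
        Q=P[m]; px_=np.c_[w[m],v[m]]
        print(n,nm,m.sum(),"centroid px",px_.mean(0).round(1),"top px",px_[np.argsort(px_[:,1])[:8]].mean(0).round(1))
        for th in [0,.1,.2]:
            f=lambda r:(p["R"]@(np.array([hx,hy,.062])+r*(np.cos(th)*np.array([0,0,1])+sg*np.sin(th)*u))+p["t"])
            g=[(K@f(r))[:2]/f(r)[2] for r in (.07,.045)]
            print("  th",th,"tip",g[0].round(1),"r45",g[1].round(1))
        t=Q[Q[:,2]>.115]; 
        if len(t): print("  top pts along-y rel hinge (outward)",(sg*((t-[hx,hy,0])@u)).mean().round(4),"range",(sg*((t-[hx,hy,0])@u)).min().round(3),(sg*((t-[hx,hy,0])@u)).max().round(3),"zmax",np.percentile(Q[:,2],95).round(4))
E
```

```text
scene L 62 centroid px [192.3 231.5] top px [192.5 224.8]
  th 0 tip [192.2 227.3] r45 [193.2 231.4]
  th 0.1 tip [194.6 227.4] r45 [194.8 231.5]
  th 0.2 tip [197.1 227.6] r45 [196.3 231.6]
  top pts along-y rel hinge (outward) 0.0012 range -0.004 0.006 zmax 0.134
scene R 76 centroid px [129.6 229.7] top px [127.5 222.8]
  th 0 tip [126.6 226.4] r45 [128.8 230.6]
  th 0.1 tip [124.2 226.5] r45 [127.2 230.6]
  th 0.2 tip [122.  226.6] r45 [125.8 230.7]
  top pts along-y rel hinge (outward) -0.0018 range -0.007 0.005 zmax 0.1333
top L 55 centroid px [314.2 172.6] top px [313.5 167.1]
  th 0 tip [314.2 170.2] r45 [313.2 172.1]
  th 0.1 tip [312.1 170.1] r45 [311.8 172. ]
  th 0.2 tip [310.  170.1] r45 [310.5 172. ]
  top pts along-y rel hinge (outward) 0.0016 range -0.004 0.006 zmax 0.1348
top R 69 centroid px [367.2 175.7] top px [369.5 170.5]
  th 0 tip [370.3 172.8] r45 [368.4 174.7]
  th 0.1 tip [372.3 172.9] r45 [369.7 174.7]
  th 0.2 tip [374.3 173.1] r45 [370.9 174.8]
  top pts along-y rel hinge (outward) -0.0024 range -0.007 0.004 zmax 0.1358
```

Both levers match angle 0 in both views, so I'll hand in.

```bash
python3 -c "
from rig import *
print(hand_in(), read_state()['t'])"
```

```text
the job is handed in; nothing more can be done
the job is handed in; nothing more can be done
```

The job is done and handed in at about 25 s on the robot's clock, against the 72 s limit.

**Levers:** I pushed both inward with shut fingers until they stalled on their stops, at about 21–32 N of finger force. Afterwards both matched an upright angle of 0 in both camera views, with the lever tops within about 2 mm of straight above the hinges. The left board was seen to drop as its lever closed. The right board's drop was not measured separately.

**Button:** I came in at a slant and pressed with the front finger of the part-open gripper, so the gripper body stayed about 35 mm clear of the rail.
- **Halfway:** While finding the halfway stop, I briefly went a little too far, by about half a millimetre at roughly 9 N, perhaps just into the second stage. I eased back onto the stop, held about 5 N there for more than a second, and then pressed on.
- **Bottom:** The button reached a hard stop at about 35 N finger force.
- **Release:** I backed out along the slant, and the button top returned to its released height of 0.118 m.

**Surroundings:** In the last check the rail, foil tray and bottle opener were where they started, within measuring error. The network did not report the olive jar that time, but the picture shows it in place. The robot was touching nothing.

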